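# Put the check weights and their forceps away after the balance check

### The job

The balance check is finished: put the three loose knob weights from the front of the bench back into the open wooden cases, each into the recess made for its size (biggest weight in the biggest recess, smallest in the smallest), upright and fully down on the lining, and lay the forceps lengthwise and centred on their wooden rest, in both saddles. Set the weights down gently, never let one drop, and leave the jar and the beaker that stand among them where they are; the full weight set in the box at the back is not part of the job.

Things in the scene. Friction and masses are not known exactly. Their poses are not given: they have to be found in the camera images.
- weight_large: Brass-coloured knob weight standing upright, 38 mm in diameter and 60 mm high; its plain cylindrical body reaches from the foot to 37 mm, above that it narrows to the knob. Grip it round the body with the fingertips at least 14 mm above its foot, so that they stay clear of the case. Origin: centre of its foot, z up. The biggest of the three loose weights, 0.5 kg.
- weight_medium: Brass-coloured knob weight standing upright, 30 mm in diameter and 46 mm high; its plain cylindrical body reaches from the foot to 28 mm, above that it narrows to the knob. Grip it round the body with the fingertips at least 13 mm above its foot, so that they stay clear of the case. Origin: centre of its foot, z up. The middle one, 0.2 kg.
- weight_small: Brass-coloured knob weight standing upright, 20 mm in diameter and 30 mm high; its plain cylindrical body reaches from the foot to 18 mm, above that it narrows to the knob. Grip it round the body with the fingertips at least 10 mm above its foot, so that they stay clear of the case. Origin: centre of its foot, z up. The smallest, 0.05 kg.
- forceps: Steel forceps lying flat, 133 mm long, 14 mm wide at the middle and narrowing to both ends (about 9 mm wide 40 mm from the middle), 9 mm high, 0.03 kg. Grip them at the middle, across the width. Origin: middle of the underside; y along their length, x across the two arms, z up.
- case_large: Fixed open wooden case for the biggest weight: block 78 mm square, 19 mm high. Round lined recess in its middle, 48 mm wide at the floor, 58 mm at the mouth, tapering evenly; floor 7 mm above the bench, 12 mm deep. Its lid, hinged on the +x side, leans back away from it, top edge 90 mm high; the other sides are open. Origin: centre of the underside, below the recess; z up, y along the hinge.
- case_medium: Fixed open wooden case for the middle weight: block 66 mm square, 18 mm high. Round lined recess in its middle, 37.4 mm wide at the floor, 49.4 mm at the mouth, tapering evenly; floor 7 mm above the bench, 11 mm deep. Its lid, hinged on the +x side, leans back away from it, top edge 77 mm high; the other sides are open. Origin: centre of the underside, below the recess; z up, y along the hinge.
- case_small: Fixed open wooden case for the smallest weight: block 54 mm square, 15 mm high. Round lined recess in its middle, 29.6 mm wide at the floor, 38.6 mm at the mouth, tapering evenly; floor 7 mm above the bench, 8 mm deep. Its lid, hinged on the +x side, leans back away from it, top edge 60 mm high; the other sides are open. Origin: centre of the underside, below the recess; z up, y along the hinge.
- forceps_rest: Fixed wooden forceps rest: foot 112 x 50 mm, 7 mm high; two crosswise saddles, 11 mm thick, 40 mm either side of its middle. Their lined beds are 16 mm above the bench, 29 mm wide between horns 24.5 mm high; between the saddles is 69 mm of room for fingers. The forceps lie along it on both beds, either way round. Origin: centre of the underside; x along its length, z up.
- jar: Bystander: white plastic jar with a white screw lid, 49 mm in diameter, 57 mm high. Stays where it is. Origin: centre of its underside.
- beaker: Bystander: empty glass beaker, 54 mm in diameter, 68 mm high. Stays where it is. Origin: centre of its underside.
Not all that is in view belongs to the job. What is shaped like the forceps but black is not meant.

How it is judged:
By the outcome, as a careful person would: the job done as asked, in the order asked, and still so for the second after the job is handed in, with the robot touching nothing.
It also fails if it takes over 115 s, if anything falls off the work surface, if the arm or the gripper's body presses on something with over 40 N, if the wrist force passes 120 N, or if a joint passes its speed limit or range.

### The arm

A 6-joint arm with a two-finger parallel gripper is mounted at the origin on a cart in front of the work surface, level with it; the furniture and walls round the work are solid. World frame = base frame: x ahead of the robot, y to its left, z up, the work surface at z = 0. Lengths are in m, angles in rad, forces in N, time in s.
With the tool pointing down it reaches from about 0.35 to 0.775 m from the base axis. Payload 5.5 kg.
Tool frame: the origin (TCP) lies where the fingers leave the gripper's body, on its centre line; the fingertips stand env.tip_reach ahead of it and the grasp point (between the pads) lies 54 mm ahead of it (env.tip_reach is the distance from the TCP to the fingertips, in m); z points along the fingers, y is the line along which they close (so a half turn about z gives the same grasp; the last joint's range is limited). The gripper opens to 85 mm and grips with 20 to 120 N. Pads are 22 mm wide; open, the fingers measure 114 mm over their backs; the gripper's body (76 mm by 85 mm) begins 54 mm behind the grasp point. The pads swing forward as they close: fully open they stand 13 mm farther back than shut.
Start: joints at [1.135, 0.313, 0.046, 1.304, 0, 1.431], TCP at [0.168, 0.55, 0.304] pointing down, gripper open.
Joint ranges: [-2.76, 2.76], [-0.86, 1.69], [-1.03, 1.26], [-2.2, 2.34], [-1.47, 1.5], [-3.14, 3.14]. Speed limits (rad/s): [2.57, 2.57, 3.14, 3.14, 3.14, 3.14].

### API

Orientations are given as a unit quaternion [w, x, y, z].
In Python, from workcell import status, optics, hand_in, env gives the robot as it stands.
- The arm moves only by the shell command python3 -m handwheel 'ROWS' [FORCE]. ROWS is a JSON object whose one key "deltas" holds a list of rows, each a list of 5 numbers: the opening, from -1 (shut) to 1 (fully open), then the shift along the tool's x, y, z in units of 40 mm (1.0 is 40 mm), then the turn about the tool's z in units of 10 degrees (1.0 is 10 degrees). In form: {"deltas": [[jaw, x, y, z, roll], ...]}. A call has 1 to 20 rows; each row shifts and turns the commanded pose from where the row before left it, along the tool's axes as they then stand; what a row does not reach is not made up. A row lasts 1/8 s, in which the tool goes at most 62.5 mm and 10.7 degrees, less where a joint would pass 70% of its speed; a pose out of reach is approached as far as the arm can. A call is refused whole if a number of a shift passes 1 or a number of a turn 1, either way. A call with a gripper value outside its range is refused whole. The fingers move at their own pace and stop on an object; FORCE is the grip in N (left out, the last holds). Time passes only in rows, so rows that do not move let the fingers close. It gives the time, the measured TCP pose, the force, the opening and the grip force at its end, in the units of the state.
- status.get_state(): the state, without advancing time (a new reading comes with each control period).
- optics.read_camera(name): name is "side" or "top" or "wrist"; returns a dict with "frame" (480x640x3 uint8, red, green, blue), "depth" (480x640 float32, m along the optical axis (not along the pixel's ray), 0 where there is no reading), "vfov" (degrees; the focal length in pixels is half the picture's height over the tangent of half this angle, whatever the lens; pixels are square), "cx", "cy" (the principal point, pixels), "origin" and "attitude" of the camera in the world. Camera axes: x right, y down, z forward; pixel columns grow to the right and rows downward; lengths in m; the calibration is good to about 2 mm. A picture is of the moment at which its call begins.
- hand_in(): hands the job in; it is judged then, once.
The state is a dict: "clock": time; "joint_pos": joint angles; "qvel": joint speeds; "tau": joint torques, N m; "tcp_pos": TCP position; "orientation": TCP orientation; "wrist_force": force on the tool from outside, world axes, zero at the start; "ft_torque": the same for the moment, N m; "finger_gap": finger opening in m; "grip_force": force on a finger pad.
Only numpy, scipy, OpenCV 4.12 (cv2) and the standard library are available. Lean on these libraries where they do the work, as an engineer would, in place of code of your own. Each camera call takes 0.05 s, during which the arm holds its last target. There are 200 camera calls.

## Working session

There is one attempt and no reset: what is moved stays moved. The work goes in short steps, Python scripts to look and compute and a shell command to move; the robot and the scene stay as the last step left them, time stands still between calls to the robot, and variables do not carry over. Pictures are saved under pics/ and viewed, at most 17 in all, crops included, and the job is handed in when it is done.

```bash
mkdir -p pics; ls; cat > h.py <<'E'
import numpy as np, cv2
from scipy.spatial.transform import Rotation as R
from workcell import status, optics, hand_in, env
def q2R(q): return R.from_quat([q[1],q[2],q[3],q[0]]).as_matrix()
def cam(n):
    c=optics.read_camera(n); c['f']=240/np.tan(np.radians(c['vfov'])/2)
    a=np.array(c['attitude']); c['R']=a if a.shape==(3,3) else q2R(a); c['o']=np.array(c['origin']); return c
def cloud(c):
    v,u=np.mgrid[:480,:640]; d=c['depth']
    p=np.stack([(u-c['cx'])/c['f']*d,(v-c['cy'])/c['f']*d,d],-1)
    return p@c['R'].T+c['o']
def ray(c,u,v,z):
    d=c['R']@np.array([(u-c['cx'])/c['f'],(v-c['cy'])/c['f'],1]); return c['o']+d*(z-c['o'][2])/d[2]
def save(n,im,s=1): cv2.imwrite('pics/'+n+'.png',cv2.resize(im[...,::-1],None,fx=s,fy=s,interpolation=cv2.INTER_CUBIC))
E
python3 - <<'E'
from h import *
for n in ['top','side']:
    c=cam(n); save(n+'0',c['frame']); print(n,c['o'],c['R'].round(3).tolist(),c['f'],c['attitude'])
print(status.get_state(),env.tip_reach)
E
```

```text
pics
top [ 0.42798696 -0.04110123  1.06538338] [[-0.009, -0.998, 0.06], [-1.0, 0.008, -0.024], [0.023, -0.061, -0.998]] 452.3191519177156 [ 0.01307203 -0.70375402  0.70969857 -0.02978842]
side [ 0.26071275 -1.0728983   0.90771741] [[0.981, -0.11, 0.157], [-0.191, -0.63, 0.753], [0.016, -0.769, -0.64]] 569.1056298813138 [-0.4218058   0.90155267 -0.08351889  0.04803374]
{'clock': 0.1, 'joint_pos': array([ 1.13539372e+00,  3.13894153e-01,  4.51237310e-02,  1.30361126e+00,
       -1.20104731e-05,  1.43118161e+00]), 'qvel': array([-0.00082758, -0.00172415,  0.00180057,  0.00085303, -0.00079137,
       -0.00195145]), 'tau': array([ 4.46224542e-03, -4.81725633e+01,  2.99243599e+01,  1.27275393e-02,
       -5.23261417e-05,  3.98454347e-06]), 'tcp_pos': array([0.1674878 , 0.5497202 , 0.30312841]), 'orientation': array([-2.19015698e-04,  1.47355346e-01,  9.89083300e-01, -7.61842252e-04]), 'wrist_force': array([-0.19831447,  0.64964257,  0.35197303]), 'ft_torque': array([-0.02667263,  0.01179445,  0.04374716]), 'grip_force': 0.0, 'finger_gap': 0.08528016762829779} 0.0726
```

View pics/top0.png

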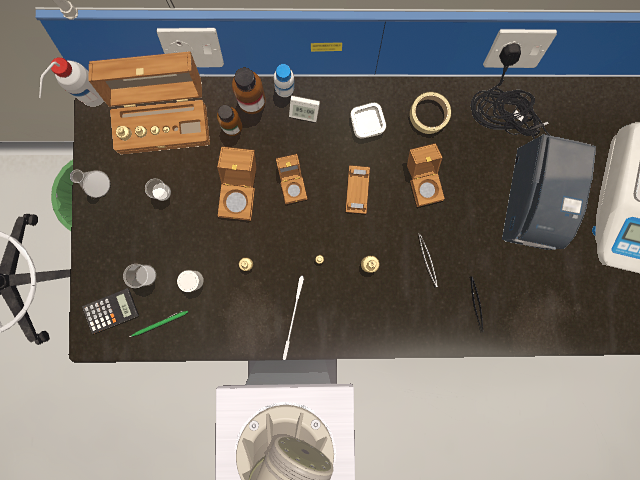

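View pics/side0.png

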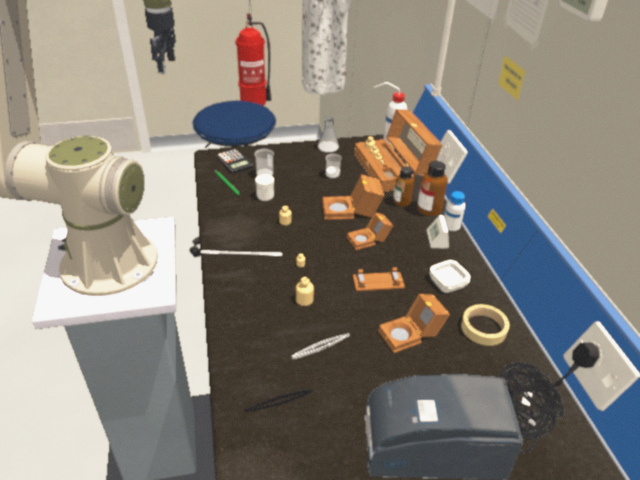

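The top view shows the loose weights at about (371,264) large, (246,265) medium and (320,259) small. Silver forceps are at (428,260), with black tweezers (not meant) at (476,303). The cases' recesses are at (236,201), (427,189) and (293,190), the rest at (358,190), the jar at (190,281) and a beaker at (140,276).

```bash
python3 - <<'E'
from h import *
c=cam('top'); P=cloud(c); f=c['frame'].astype(int); hsv=cv2.cvtColor(c['frame'],cv2.COLOR_RGB2HSV)
def blobs(m,u,v,r):
    k=np.zeros((480,640),bool); k[v-r:v+r,u-r:u+r]=1
    n,l,s,ce=cv2.connectedComponentsWithStats((m&k).astype(np.uint8)); i=1+np.argmax(s[1:,4]); return l==i,ce[i],s[i]
sat,val=hsv[...,1],hsv[...,2]
print('bench z',P[300:310,340:350,2].mean())
for n,u,v,h in [('L',371,264,.06),('M',246,265,.046),('S',320,259,.030)]:
    m,ce,s=blobs((val>90)&(sat>40),u,v,16); p=P[m]; zt=np.percentile(p[:,2],97)
    b=p[(p[:,2]>.004)]
    print(n,ce,s[2:],'ztop',zt,'mid-ray',ray(c,*ce,h*.5),'bbox',(b[:,:2].min(0)+b[:,:2].max(0))/2,b[:,:2].ptp(0) if hasattr(b,'ptp') else np.ptp(b[:,:2],axis=0))
for n,u,v in [('cA',236,201),('cB',427,189),('cC',293,190)]:
    m,ce,s=blobs((sat<70)&(val>110),u,v,20); e=cv2.fitEllipse(cv2.findContours(m.astype(np.uint8),0,1)[0][0])
    q=ray(c,*e[0],.007); print(n,e,P[m][:,2].mean(),q,'diam mm',np.array(e[1])/c['f']*1058)
for n,u,v,r,mm in [('cA',236,203,28,0),('cB',427,190,24,0),('cC',293,191,22,0),('rest',358,190,32,1)]:
    m,ce,s=blobs(((sat>90)&(val>80)) if mm else ((sat>90)&(val>80)&(P[...,2]<.03)&(P[...,2]>.009)),u,v,r)
    p=P[m]; rc=cv2.minAreaRect((p[:,:2]*1000).astype(np.float32)); print(n,rc,p[:,2].mean())
m,ce,s=blobs((val>100)&(sat<80),428,260,32); p=np.array([ray(c,u,v,.0075) for v,u in np.argwhere(m)]); print('forc',m.sum(),cv2.minAreaRect((p[:,:2]*1000).astype(np.float32)),p.mean(0))
save('crop1',c['frame'][130:300,215:485],2.9)
for n,u,v in [('jar',190,281),('beak',140,276)]:
    print(n,ray(c,u,v,.05))
E
```

```text
bench z 0.0005336526107176321
L [369.75298805 263.67330677] [ 19  17 251] ztop 0.06170406392074257 mid-ray [ 0.4318027  -0.19661476  0.03      ] bbox [ 0.43123161 -0.19625051] [0.03682786 0.03545648]
M [245.43421053 263.81578947] [ 14  13 152] ztop 0.04860105113898818 mid-ray [0.43407782 0.08839193 0.023     ] bbox [0.43364348 0.08827748] [0.02735962 0.02922421]
S [319.20634921 258.88888889] [ 9  9 63] ztop 0.03237835280001272 mid-ray [ 0.44400698 -0.08133183  0.015     ] bbox [ 0.44370608 -0.0806884 ] [0.01857054 0.01853002]
cA ((235.68289184570312, 201.74688720703125), (19.004009246826172, 19.496274948120117), 57.7298698425293) 0.015134474229145819 [0.57983837 0.11317184 0.007     ] diam mm [44.45144915 45.60288639]
cB ((426.9247131347656, 189.60818481445312), (14.495743751525879, 14.647418022155762), 179.12583923339844) 0.007796971295011726 [ 0.60624092 -0.33921363  0.007     ] diam mm [33.90636197 34.26113664]
cC ((293.4632263183594, 190.06396484375), (11.026765823364258, 11.43504524230957), 103.96918487548828) 0.0079217127488223 [ 0.60678807 -0.02252825  0.007     ] diam mm [25.792227   26.74721558]
cA ((592.8787841796875, 111.25151062011719), (74.90611267089844, 105.59143829345703), 83.52936553955078) 0.018696324473816424
cB ((621.2034301757812, -334.90850830078125), (98.20337677001953, 63.332496643066406), 13.703577995300293) 0.01706152185899934
cC ((616.7657470703125, -19.816783905029297), (73.96527099609375, 50.486846923828125), 12.065650939941406) 0.015162232966737792
rest ((537.052978515625, -139.89437866210938), (84.48905944824219, 281.9281005859375), 64.51195526123047) 0.013207231332422218
forc 139 ((440.6496887207031, -336.3056335449219), (131.66188049316406, 15.019393920898438), 17.214670181274414) [ 0.43531863 -0.33809788  0.0075    ]
jar [0.39688803 0.2078651  0.05      ]
beak [0.4090305  0.31820329 0.05      ]
```

View pics/crop1.png

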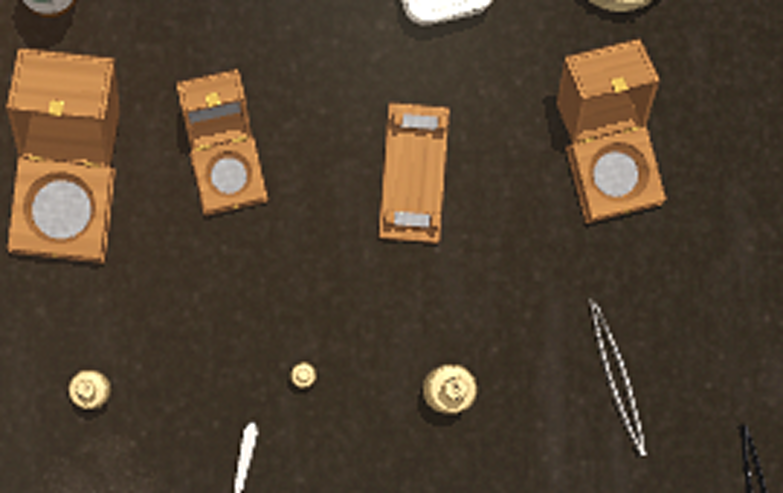

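Masks agree with the given sizes: heights 62/49/32 mm, and floor diameters 45/34/26 mm (less a pixel of edge). That makes A the large case at (0.580, 0.113), B the medium at (0.606, -0.339) and C the small at (0.607, -0.023). The forceps-shaped candidates are silver at (428,260) and black at (476,303). The silver ones are meant: they measure 132x15 mm and are steel-coloured, and the crop confirms it. I'll square up the tool and go above the medium weight first.

```bash
python3 -m handwheel '{"deltas": [[1,0,0,0,-1],[1,0,0,0,-0.695],[1,-0.555,-0.96,0,0],[1,-0.555,-0.96,0,0],[1,-0.555,-0.96,0,0],[1,-0.555,-0.96,0,0],[1,-0.555,-0.96,0,0],[1,-0.555,-0.96,0,0],[1,-0.555,-0.96,0,0],[1,-0.555,-0.96,0,0],[1,-0.555,-0.96,0,0],[1,-0.555,-0.96,0,0],[1,-0.555,-0.96,0,0],[1,-0.555,-0.96,0,0],[1,0,0,0,0],[1,0,0,0,0]]}' 60
python3 - <<'E'
from h import *
s=status.get_state(); print(s['clock'],s['tcp_pos'],s['orientation'],s['joint_pos'].round(3))
c=cam('wrist'); save('w1',c['frame']); print(c['o'],c['R'].round(2).tolist(),c['f'])
t=cam('top'); f=t['frame']; hsv=cv2.cvtColor(f,cv2.COLOR_RGB2HSV)
for u,v in [(360,172),(357,206)]:
    m=np.zeros((480,640),bool); m[v-5:v+6,u-9:u+10]=1; m&=(hsv[...,1]<80)&(hsv[...,2]>110); a=np.argwhere(m).mean(0); print('saddle',m.sum(),a[::-1],ray(t,a[1],a[0],.016))
E
```

```text
clock: 2.15
tcp_pos: [0.4336, 0.0893, 0.3036]
orientation: [-0.001, 0.0, 1.0, 0.0]
wrist_force: [0.7, 0.1, -0.1]
finger_gap: 0.0855
grip_force: 0.0
2.15 [0.43360806 0.08933808 0.30360841] [-5.41590025e-04  3.01834154e-04  9.99999785e-01  2.11958643e-04] [ 0.021  0.058 -0.269  1.244  0.     0.022]
[0.35604787 0.08813039 0.37279536] [[0.0, 0.95, 0.3], [1.0, -0.0, 0.0], [0.0, 0.3, -0.95]] 349.8992067255957
saddle 55 [359.32727273 171.52727273] [ 0.64842642 -0.17776081  0.016     ]
saddle 54 [356.18518519 205.22222222] [ 0.56873071 -0.1691567   0.016     ]
```

View pics/w1.png

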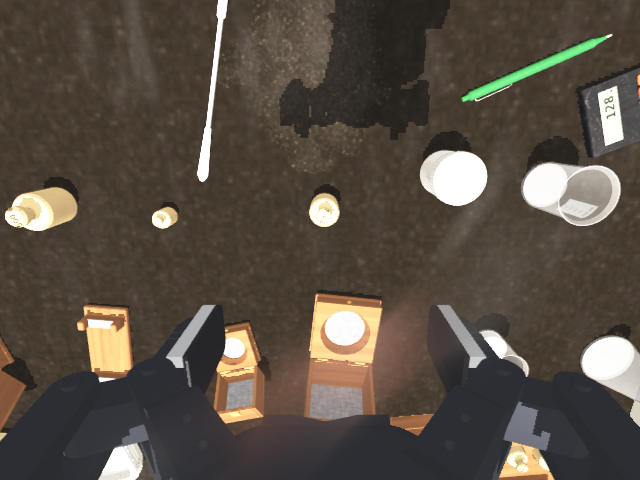

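The wrist view shows the medium weight at (324,210), small at (165,217), large at (45,210), large case floor at (346,328) and small case floor at (234,348). I'll cross-check those against the top camera.

```bash
python3 - <<'E'
from h import *
c=cam('wrist')
hsv=cv2.cvtColor(c['frame'],cv2.COLOR_RGB2HSV)
for n,u,v,z in [('Mknob',324,211,.044),('Sknob',159,218,.028),('Lknob',18,215,.055)]: print(n,ray(c,u,v,z))
for n,u,v,r in [('A',346,328,28),('C',234,348,14)]:
    m=np.zeros((480,640),np.uint8); m[v-r:v+r,u-r:u+r]=((hsv[...,1]<60)&(hsv[...,2]>130))[v-r:v+r,u-r:u+r]
    k=max(cv2.findContours(m,0,1)[0],key=cv2.contourArea); e=cv2.fitEllipse(k); print(n,e,ray(c,*e[0],.007))
E
```

```text
Mknob [0.4294029  0.08729163 0.044     ]
Sknob [ 0.440367   -0.07982236  0.028     ]
Lknob [ 0.43099579 -0.19738295  0.055     ]
A ((343.5528564453125, 327.7307434082031), (33.79160690307617, 39.2088508605957), 86.37716674804688) [0.57948543 0.11034004 0.007     ]
C ((232.98699951171875, 347.45458984375), (19.659278869628906, 20.65402603149414), 150.65284729003906) [ 0.60681036 -0.02337654  0.007     ]
```

```bash
python3 -m handwheel '{"deltas": [[1,0.04,-0.03,0.9,0],[1,0,0,0.9,0],[1,0,0,0.9,0],[1,0,0,0.9,0],[1,0,0,0.9,0],[1,0,0,0.625,0],[1,0,0,0.3,0],[1,0,0,0,0],[1,0,0,0,0],[-1,0,0,0,0],[-1,0,0,0,0],[-1,0,0,0,0],[-1,0,0,0,0],[-1,0,0,0,0],[-1,0,0,0,0],[-1,0,0,0,0],[-1,0,0,0,0]]}' 40
python3 - <<'E'
from h import *
c=cam('wrist'); save('w2',c['frame'])
E
```

```text
clock: 4.42
tcp_pos: [0.4327, 0.088, 0.0874]
orientation: [0.0, 0.0, 1.0, -0.0]
wrist_force: [-1.1, 0.3, 6.1]
finger_gap: 0.0282
grip_force: 39.2
```

View pics/w2.png

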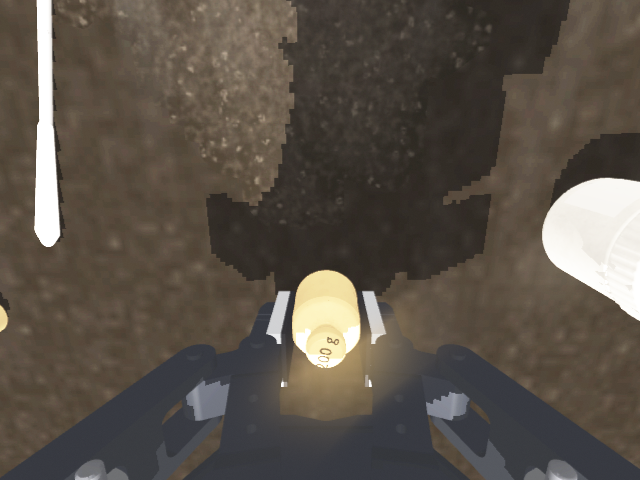

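The weight stands upright between the pads at (325,325), and the grip reads 39 N. Lifting.

```bash
python3 -m handwheel '{"deltas": [[-1,0,0,-0.2,0],[-1,0,0,-0.5,0],[-1,0,0,-1,0],[-1,0,0,-1,0],[-1,0,0,-0.8,0],[-1,0,0,0,0],[-1,0,0,0,0]]}'
python3 - <<'E'
from h import *
c=cam('side'); save('s1',c['frame'][120:380,180:500],2.4)
s=status.get_state(); p=s['tcp_pos']
w=cam('wrist'); f=w['frame']; hsv=cv2.cvtColor(f,cv2.COLOR_RGB2HSV); P=cloud(w)
k=(P[...,2]>.09)&(P[...,2]<.15)&(abs(P[...,0]-p[0])<.02)&(abs(P[...,1]-p[1])<.02)&(hsv[...,0]>12)&(hsv[...,0]<35)&(hsv[...,1]>60)
q=P[k]; print(k.sum(),p)
for z0 in np.arange(.09,.15,.005):
    a=q[(q[:,2]>=z0)&(q[:,2]<z0+.005)]
    if len(a)>5: print(round(z0,3),len(a),a[:,:2].min(0).round(4),a[:,:2].max(0).round(4))
E
```

```text
clock: 5.35
tcp_pos: [0.4318, 0.0881, 0.2261]
orientation: [-0.001, -0.0, 1.0, 0.0]
wrist_force: [0.1, -0.7, -1.1]
finger_gap: 0.0275
grip_force: 39.8
556 [0.43154316 0.08805017 0.22561845]
0.135 70 [0.4173 0.0734] [0.4289 0.1012]
0.14 233 [0.4173 0.0723] [0.4294 0.1014]
0.145 253 [0.417  0.0725] [0.4286 0.1011]
```

View pics/s1.png

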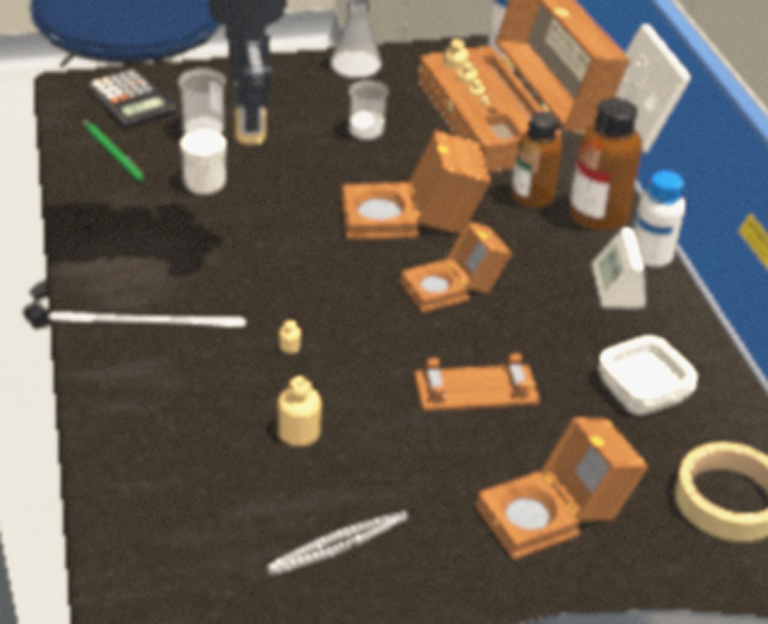

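The weight is held upright and centred on the tool. Carrying it over the medium case.

```bash
python3 -m handwheel '{"deltas": [[-1,-0.363,-0.888,0,0],[-1,-0.363,-0.888,0,0],[-1,-0.363,-0.888,0,0],[-1,-0.363,-0.888,0,0],[-1,-0.363,-0.888,0,0],[-1,-0.363,-0.888,0,0],[-1,-0.363,-0.888,0,0],[-1,-0.363,-0.888,0,0],[-1,-0.363,-0.888,0,0],[-1,-0.363,-0.888,0,0],[-1,-0.363,-0.888,0,0],[-1,-0.363,-0.888,0,0],[-1,0,0,0,0],[-1,0,0,0,0],[-1,0,0,0,0]]}'
python3 - <<'E'
from h import *
w=cam('wrist'); save('w3',w['frame']); print(w['o'])
P=cloud(w); hsv=cv2.cvtColor(w['frame'],cv2.COLOR_RGB2HSV)
m=(abs(P[...,2]-.007)<.005)&(hsv[...,1]<60)&(hsv[...,2]>120)&(abs(P[...,0]-.606)<.03)&(abs(P[...,1]+.339)<.03)
q=P[m]; print(len(q),q.min(0),q.max(0))
m=(abs(P[...,2]-.018)<.004)&(hsv[...,1]>90)&(abs(P[...,0]-.606)<.06)&(abs(P[...,1]+.339)<.06)
q=P[m]; print(len(q),cv2.minAreaRect((q[:,:2]*1000).astype(np.float32)))
E
```

```text
clock: 7.32
tcp_pos: [0.6063, -0.3369, 0.2263]
orientation: [-0.001, -0.0, 1.0, 0.001]
wrist_force: [-0.4, 0.0, -1.9]
finger_gap: 0.0278
grip_force: 40.1
[ 0.52874483 -0.33829544  0.29552439]
1418 [ 0.58740535 -0.35991988  0.00427174] [ 0.62457598 -0.32300648  0.00979471]
1912 ((620.0482788085938, -338.3710021972656), (90.57522583007812, 62.16664123535156), 13.536993980407715)
```

View pics/w3.png

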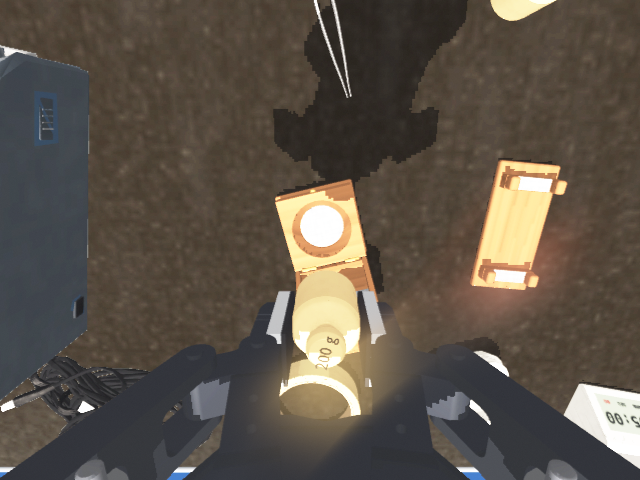

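The recess floor is fully visible at (322,226), and both cameras put its centre at about (0.606, -0.340). Descending, then creeping down to contact.

```bash
python3 -m handwheel '{"deltas": [[-1,0,-0.08,0.6,0],[-1,0,0,0.8,0],[-1,0,0,0.8,0],[-1,0,0,0.6,0],[-1,0,0,0.3,0],[-1,0,0,0.1,0],[-1,0,0,0,0],[-1,0,0,0,0]]}'
python3 -m handwheel '{"deltas": [[-1,0,0,0.025,0],[-1,0,0,0.025,0],[-1,0,0,0,0],[-1,0,0,0,0]]}'
```

```text
clock: 8.38
tcp_pos: [0.6073, -0.3418, 0.1002]
orientation: [0.001, -0.0, 1.0, -0.001]
wrist_force: [0.3, -0.6, -1.8]
finger_gap: 0.0278
grip_force: 40.1
clock: 8.88
tcp_pos: [0.6067, -0.3413, 0.0968]
orientation: [-0.0, -0.0, 1.0, 0.0]
wrist_force: [0.1, -0.1, -1.1]
finger_gap: 0.0282
grip_force: 40.1
```

```bash
python3 -m handwheel '{"deltas": [[-1,0,0,0.025,0],[-1,0,0,0.025,0],[-1,0,0,0,0],[-1,0,0,0,0]]}'
python3 -m handwheel '{"deltas": [[-1,0,0,0.015,0],[-1,0,0,0,0],[-1,0,0,0,0]]}'
```

```text
clock: 9.38
tcp_pos: [0.6067, -0.3414, 0.0948]
orientation: [0.0, 0.0, 1.0, 0.0]
wrist_force: [0.9, 0.2, -2.3]
finger_gap: 0.0282
grip_force: 40.1
clock: 9.75
tcp_pos: [0.6068, -0.3414, 0.0945]
orientation: [0.0, -0.0, 1.0, -0.0]
wrist_force: [-0.6, 0.5, 0.3]
finger_gap: 0.028
grip_force: 40.2
```

```bash
python3 -m handwheel '{"deltas": [[-1,0,0,0.02,0],[-1,0,0,0,0],[-1,0,0,0,0]]}'
python3 -m handwheel '{"deltas": [[-1,0,0,0.015,0],[-1,0,0,0,0],[-1,0,0,0,0]]}'
```

```text
clock: 10.12
tcp_pos: [0.6068, -0.3414, 0.0945]
orientation: [0.0, -0.0, 1.0, -0.0]
wrist_force: [-1.5, 2.1, 5.9]
finger_gap: 0.0277
grip_force: 40.8
clock: 10.5
tcp_pos: [0.6069, -0.3414, 0.0945]
orientation: [0.0, -0.0, 1.0, -0.0]
wrist_force: [-2.6, 1.4, 8.1]
finger_gap: 0.0275
grip_force: 41.1
```

Contact came at the expected height of 0.0945, with a 6–8 N push. Releasing gently, retreating upwards and checking.

```bash
python3 -m handwheel '{"deltas": [[-0.3,0,0,-0.02,0],[-0.2,0,0,0,0],[-0.1,0,0,0,0],[0.2,0,0,0,0],[0.5,0,0,0,0],[0.5,0,0,0,0],[0.5,0,0,-0.5,0],[0.5,0,0,-1,0],[0.6,0,0,-1,0],[0.6,0,0,-0.8,0],[0.6,0,0,0,0]]}'
python3 - <<'E'
from h import *
w=cam('wrist'); save('w4',w['frame'][130:400,150:500],2)
P=cloud(w); hsv=cv2.cvtColor(w['frame'],cv2.COLOR_RGB2HSV)
m=(abs(P[...,0]-.606)<.03)&(abs(P[...,1]+.34)<.03)&(P[...,2]>.045)&(P[...,2]<.06); q=P[m]; print(len(q),q.mean(0),q.max(0))
E
```

```text
clock: 11.88
tcp_pos: [0.608, -0.3423, 0.2294]
orientation: [0.003, -0.0, 1.0, -0.002]
wrist_force: [0.2, 0.2, -0.3]
finger_gap: 0.0683
grip_force: 0.0
349 [ 0.60735575 -0.34298173  0.05145656] [ 0.61562099 -0.33573516  0.05360845]
```

View pics/w4.png

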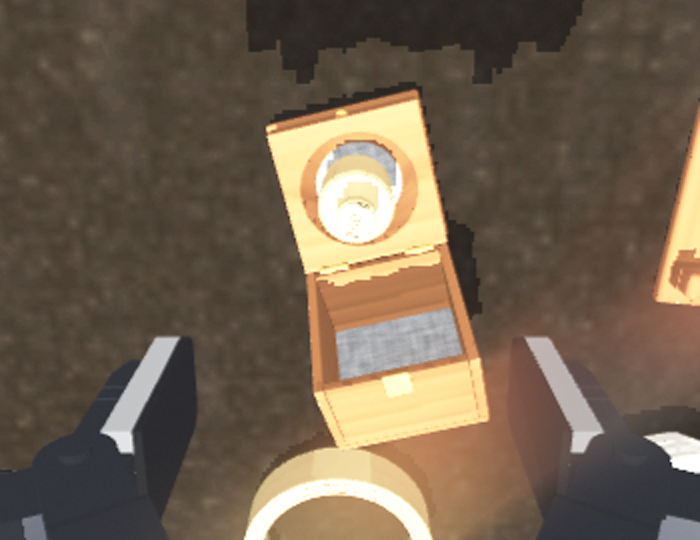

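The 200 g weight stands upright in the medium recess, with its knob top at 0.0536 m (0.053 expected). I'll go above the small weight and measure the real fingertip height at about a 20 mm gap on the way.

```bash
python3 -m handwheel '{"deltas": [[-0.5,0.5125,0.8125,0,0],[-0.5,0.5125,0.8125,0,0],[-0.5,0.5125,0.8125,0,0],[-0.5,0.5125,0.8125,0,0],[-0.5,0.5125,0.8125,0,0],[-0.5,0.5125,0.8125,0,0],[-0.5,0.5125,0.8125,0,0],[-0.5,0.5125,0.8125,0,0],[-0.5,0,0,0,0],[-0.5,0,0,0,0],[-0.5,0,0,0,0]]}'
python3 - <<'E'
from h import *
w=cam('wrist'); s=status.get_state(); p=s['tcp_pos']; P=cloud(w)-p
print(p,s['finger_gap'])
m=(abs(P[...,0])<.02)&(abs(P[...,1])<.06)&(P[...,2]>-.11)&(P[...,2]<-.02); q=P[m]
for sgn in (-1,1):
    a=q[q[:,1]*sgn>0]; print(len(a),np.percentile(a[:,2],[0,1,5,20]),a[a[:,2]<np.percentile(a[:,2],5)].mean(0))
A=P+p; hsv=cv2.cvtColor(w['frame'],cv2.COLOR_RGB2HSV)
m=(A[...,2]>.004)&(A[...,2]<.05)&(abs(A[...,0]-.443)<.03)&(abs(A[...,1]+.08)<.03); q=A[m]
print(len(q),q.min(0),q.max(0)); k=q[q[:,2]>.026]; print('knob',k.mean(0))
E
```

```text
clock: 13.3
tcp_pos: [0.4432, -0.0821, 0.2253]
orientation: [-0.0, 0.0, 1.0, 0.0]
wrist_force: [0.2, 0.0, -0.3]
finger_gap: 0.0215
grip_force: 0.0
[ 0.4431678  -0.08208071  0.22533121] 0.0214866256326907
4214 [-0.07357001 -0.06914393 -0.06357491 -0.05040917] [-0.00626411 -0.01536616 -0.06701352]
4210 [-0.07404242 -0.06916699 -0.0636962  -0.05032878] [-0.00621527  0.01290588 -0.06697026]
498 [ 0.43402789 -0.09321488  0.00417183] [ 0.45310381 -0.07444094  0.03047112]
knob [ 0.44335411 -0.08379843  0.02834674]
```

```bash
python3 -m handwheel '{"deltas": [[0.2,0,0,0.2,0],[0.2,0,0,0.6,0],[0.2,0,0,0.9,0],[0.2,0,0,0.9,0],[0.2,0,0,0.6,0],[0.2,0,0,0.3,0],[0.2,0,0,0,0],[0.2,0,0,0,0],[-0.3,0,0,0,0],[-1,0,0,0,0],[-1,0,0,0,0],[-1,0,0,0,0],[-1,0,0,0,0],[-1,0,0,0,0]]}' 30
```

```text
clock: 15.1
tcp_pos: [0.4433, -0.0816, 0.0865]
orientation: [0.001, -0.0, 1.0, -0.0]
wrist_force: [-0.2, 0.4, 6.1]
finger_gap: 0.0167
grip_force: 29.3
```

The 16.7 mm gap suggests the pads hold only the top rim of the body. I'll regrip 2 mm lower.

```bash
python3 -m handwheel '{"deltas": [[-0.4,0,0,0,0],[-0.2,0,0,0,0],[-0.2,0,0,0.05,0],[-0.2,0,0,0,0],[-0.2,0,0,0,0]]}' 
python3 -m handwheel '{"deltas": [[-1,0,0,0,0],[-1,0,0,0,0],[-1,0,0,0,0],[-1,0,0,0,0],[-1,0,0,0,0]]}'
python3 - <<'E'
from h import *
w=cam('wrist'); save('w5',w['frame'][230:420,200:440],3)
E
```

```text
clock: 15.72
tcp_pos: [0.4426, -0.0813, 0.0835]
orientation: [-0.0, 0.0, 1.0, 0.0]
wrist_force: [0.2, -0.2, 0.1]
finger_gap: 0.0342
grip_force: 0.0
clock: 16.35
tcp_pos: [0.4428, -0.0814, 0.0838]
orientation: [0.0, -0.0, 1.0, 0.0]
wrist_force: [-1.2, 0.9, 2.6]
finger_gap: 0.0177
grip_force: 29.4
```

View pics/w5.png

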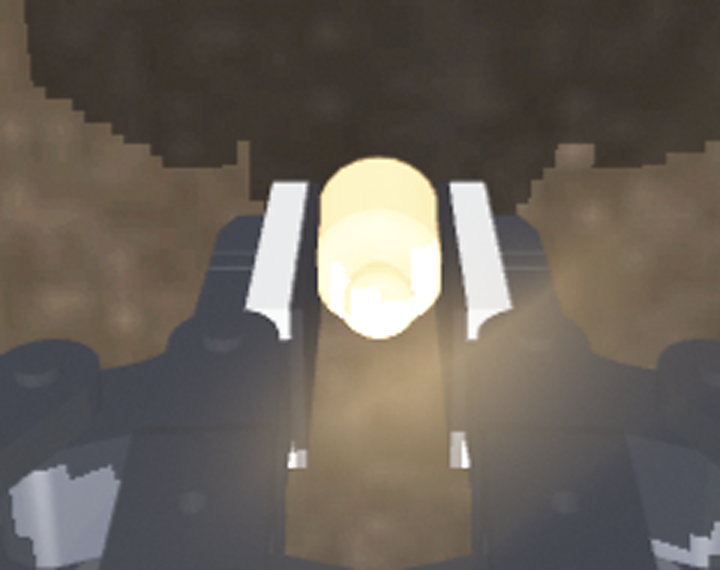

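The grip is now 2 mm lower and even, with the weight upright at crop (380,250). Lifting and carrying it to the small case.

```bash
python3 -m handwheel '{"deltas": [[-1,0,0,-0.2,0],[-1,0,0,-0.5,0],[-1,0,0,-1,0],[-1,0,0,-0.9,0],[-1,-0.585,0.21,0,0],[-1,-0.585,0.21,0,0],[-1,-0.585,0.21,0,0],[-1,-0.585,0.21,0,0],[-1,-0.585,0.21,0,0],[-1,-0.585,0.21,0,0],[-1,-0.585,0.21,0,0],[-1,0,0,0,0],[-1,0,0,0,0],[-1,0,0,0,0]]}' 
python3 - <<'E'
from h import *
w=cam('wrist'); s=status.get_state(); p=s['tcp_pos']; A=cloud(w); hsv=cv2.cvtColor(w['frame'],cv2.COLOR_RGB2HSV)
m=(abs(A[...,2]-.007)<.005)&(hsv[...,1]<60)&(hsv[...,2]>110)&(abs(A[...,0]-.607)<.025)&(abs(A[...,1]+.023)<.025); q=A[m]
print(p,'floor',len(q),q.min(0),q.max(0))
m=(hsv[...,0]>12)&(hsv[...,0]<35)&(hsv[...,1]>40)&(abs(A[...,0]-p[0])<.014)&(abs(A[...,1]-p[1])<.014)&(A[...,2]>.08)&(A[...,2]<.14);q=A[m]
print('held',len(q),q.min(0),q.max(0))
save('w6',w['frame'])
E
```

```text
clock: 18.15
tcp_pos: [0.6056, -0.0228, 0.1877]
orientation: [-0.0, 0.0, 1.0, 0.0]
wrist_force: [0.4, -0.0, -0.6]
finger_gap: 0.0175
grip_force: 29.4
[ 0.60572247 -0.02285631  0.18782863] floor 1109 [ 0.59278596 -0.03949928  0.00431916] [ 0.6208314  -0.01091433  0.00895924]
held 1680 [ 0.596069   -0.03293898  0.10270103] [ 0.6167081 -0.0152357  0.1399953]
```

```bash
python3 -m handwheel '{"deltas": [[-1,-0.02,-0.025,0.5,0],[-1,0,0,0.8,0],[-1,0,0,0.6,0],[-1,0,0,0.3,0],[-1,0,0,0.12,0],[-1,0,0,0.025,0],[-1,0,0,0,0],[-1,0,0,0,0]]}'
python3 -m handwheel '{"deltas": [[-1,0,0,0.02,0],[-1,0,0,0.02,0],[-1,0,0,0,0],[-1,0,0,0,0]]}'
```

```text
clock: 19.2
tcp_pos: [0.6078, -0.0236, 0.0947]
orientation: [0.001, -0.0, 1.0, -0.0]
wrist_force: [0.1, 0.1, -0.1]
finger_gap: 0.0175
grip_force: 29.4
clock: 19.7
tcp_pos: [0.6073, -0.0235, 0.0922]
orientation: [-0.0, -0.0, 1.0, 0.0]
wrist_force: [0.4, 0.9, -1.7]
finger_gap: 0.0175
grip_force: 29.4
```

```bash
python3 -m handwheel '{"deltas": [[-1,0,0,0.02,0],[-1,0,0,0.015,0],[-1,0,0,0,0],[-1,0,0,0,0]]}'
python3 -m handwheel '{"deltas": [[-1,0,0,0.02,0],[-1,0,0,0,0],[-1,0,0,0,0]]}'
```

```text
clock: 20.2
tcp_pos: [0.6073, -0.0235, 0.0909]
orientation: [0.0, -0.0, 1.0, 0.0]
wrist_force: [-0.6, -0.1, -1.0]
finger_gap: 0.0172
grip_force: 29.4
clock: 20.58
tcp_pos: [0.6074, -0.0235, 0.0908]
orientation: [0.0, -0.0, 1.0, -0.0]
wrist_force: [-2.3, 0.4, 4.8]
finger_gap: 0.0173
grip_force: 29.9
```

```bash
python3 -m handwheel '{"deltas": [[-0.55,0,0,-0.02,0],[-0.45,0,0,0,0],[-0.3,0,0,0,0],[0.1,0,0,0,0],[0.1,0,0,0,0],[0.1,0,0,-0.5,0],[0.1,0,0,-1,0],[0.4,0,0,-1,0],[0.4,0,0,-0.7,0],[0.4,0,0,0,0],[0.4,0,0,0,0]]}'
python3 - <<'E'
from h import *
w=cam('wrist'); s=status.get_state(); p=s['tcp_pos']; A=cloud(w); print(p)
m=(abs(A[...,0]-.607)<.025)&(abs(A[...,1]+.023)<.02)&(A[...,2]>.027)&(A[...,2]<.05); q=A[m]; print(len(q),q.mean(0),q.max(0))
save('w7',w['frame'][130:400,150:500],2)
E
```

```text
clock: 21.95
tcp_pos: [0.6069, -0.0235, 0.218]
orientation: [-0.001, -0.0, 1.0, 0.0]
wrist_force: [-0.3, -0.2, -0.7]
finger_gap: 0.0599
grip_force: 0.0
[ 0.60657768 -0.02343104  0.21745181]
197 [ 0.60735389 -0.02516168  0.03304108] [ 0.61614218 -0.01741172  0.03759634]
```

View pics/w7.png

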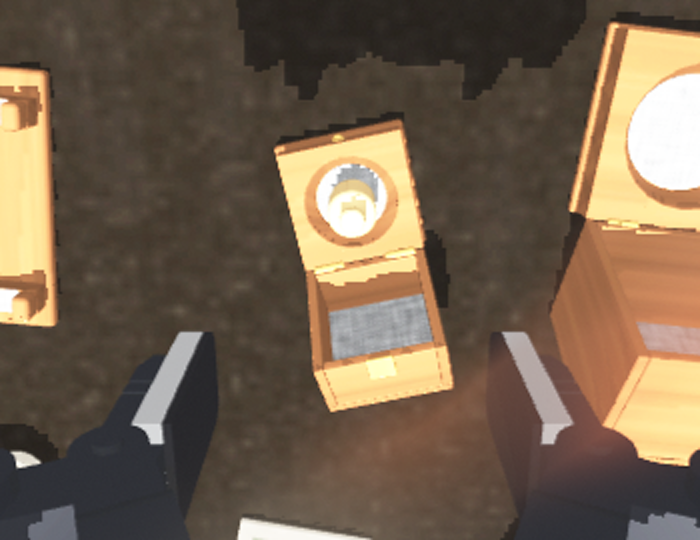

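The small weight is upright in its recess (top 0.0376 m, 0.037 expected). Now over the large one.

```bash
python3 -m handwheel '{"deltas": [[0.6,0.728,-0.721,0,0],[0.6,0.728,-0.721,0,0],[0.6,0.728,-0.721,0,0],[0.6,0.728,-0.721,0,0],[0.6,0.728,-0.721,0,0],[0.6,0.728,-0.721,0,0],[0.6,0,0,0,0],[0.6,0,0,0,0],[0.6,0,0,0,0]]}' 
python3 - <<'E'
from h import *
w=cam('wrist'); A=cloud(w)
m=(A[...,2]>.004)&(A[...,2]<.07)&(abs(A[...,0]-.432)<.035)&(abs(A[...,1]+.197)<.035); q=A[m]
print(len(q),q.min(0),q.max(0),status.get_state()['tcp_pos'])
E
```

```text
clock: 23.12
tcp_pos: [0.4331, -0.1959, 0.2184]
orientation: [-0.0, -0.001, 1.0, 0.0]
wrist_force: [-0.6, 0.2, 0.2]
finger_gap: 0.0684
grip_force: 0.0
2272 [ 0.41258992 -0.21862935  0.00406077] [ 0.44993322 -0.18090726  0.0609415 ] [ 0.43314373 -0.19588871  0.21852783]
```

```bash
python3 -m handwheel '{"deltas": [[0.6,0.04,-0.05,0.5,0],[0.6,0,0,0.9,0],[0.6,0,0,0.9,0],[0.6,0,0,0.6,0],[0.6,0,0,0.32,0],[0.6,0,0,0,0],[0.6,0,0,0,0],[0.2,0,0,0,0],[-1,0,0,0,0],[-1,0,0,0,0],[-1,0,0,0,0],[-1,0,0,0,0],[-1,0,0,0,0],[-1,0,0,0,0]]}' 60
```

```text
clock: 24.92
tcp_pos: [0.4315, -0.1988, 0.0912]
orientation: [0.001, -0.0, 1.0, -0.0]
wrist_force: [-0.4, 1.6, 5.9]
finger_gap: 0.0355
grip_force: 59.6
```

```bash
python3 -m handwheel '{"deltas": [[-1,0,0,-0.2,0],[-1,0,0,-0.5,0],[-1,0,0,-0.8,0],[-1,0,0,-0.9,0],[-1,0,0,-0.6,0],[-1,-0.412,0.863,0,0],[-1,-0.412,0.863,0,0],[-1,-0.412,0.863,0,0],[-1,-0.412,0.863,0,0],[-1,-0.412,0.863,0,0],[-1,-0.412,0.863,0,0],[-1,-0.412,0.863,0,0],[-1,-0.412,0.863,0,0],[-1,-0.412,0.863,0,0],[-1,0,0,0,0],[-1,0,0,0,0],[-1,0,0,0,0]]}' 
python3 - <<'E'
from h import *
w=cam('wrist'); s=status.get_state(); p=s['tcp_pos']; A=cloud(w); hsv=cv2.cvtColor(w['frame'],cv2.COLOR_RGB2HSV)
m=(abs(A[...,2]-.007)<.005)&(hsv[...,1]<60)&(hsv[...,2]>110)&(abs(A[...,0]-.58)<.03)&(abs(A[...,1]-.112)<.03); q=A[m]
print(p,'floor',len(q),q.min(0),q.max(0))
m=(hsv[...,0]>12)&(hsv[...,0]<35)&(hsv[...,1]>40)&(abs(A[...,0]-p[0])<.023)&(abs(A[...,1]-p[1])<.023)&(A[...,2]>.1)&(A[...,2]<.19);q=A[m]
print('held',len(q),q.min(0),q.max(0))
save('w8',w['frame'])
E
```

```text
clock: 27.05
tcp_pos: [0.5786, 0.1112, 0.2098]
orientation: [-0.001, 0.001, 1.0, -0.0]
wrist_force: [0.4, -0.2, -5.5]
finger_gap: 0.0354
grip_force: 61.6
[0.57879332 0.11115949 0.20997264] floor 2524 [0.5559315  0.08656994 0.0042935 ] [0.60170566 0.13387606 0.00913955]
held 9708 [0.55923459 0.09115231 0.11779387] [0.59203554 0.13415361 0.18998431]
```

View pics/w8.png

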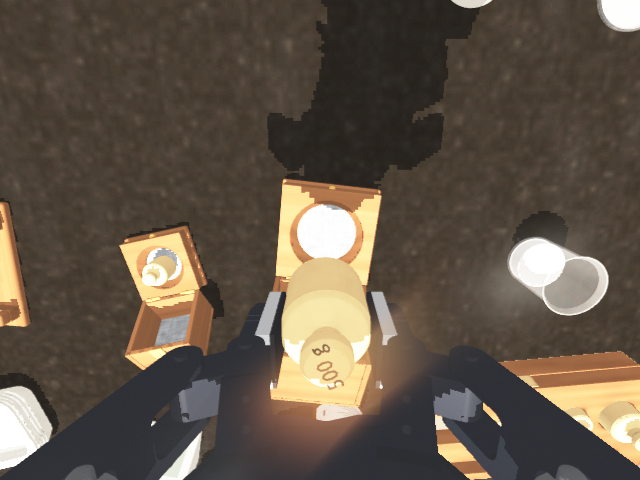

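The recess floor at (326,232) is in line with the held weight, with the x/y error within 1 mm. Lowering.

```bash
python3 -m handwheel '{"deltas": [[-1,-0.02,0,0.5,0],[-1,0,0,0.8,0],[-1,0,0,0.7,0],[-1,0,0,0.4,0],[-1,0,0,0.2,0],[-1,0,0,0.08,0],[-1,0,0,0,0],[-1,0,0,0,0]]}'
python3 -m handwheel '{"deltas": [[-1,0,0,0.02,0],[-1,0,0,0.02,0],[-1,0,0,0,0],[-1,0,0,0,0]]}'
```

```text
clock: 28.1
tcp_pos: [0.5807, 0.1122, 0.1038]
orientation: [0.001, -0.0, 1.0, 0.0]
wrist_force: [-0.3, 0.4, -5.9]
finger_gap: 0.0357
grip_force: 61.6
clock: 28.6
tcp_pos: [0.5801, 0.1121, 0.1013]
orientation: [0.0, -0.0, 1.0, 0.0]
wrist_force: [-0.4, 0.1, -5.5]
finger_gap: 0.0353
grip_force: 61.6
```

```bash
python3 -m handwheel '{"deltas": [[-1,0,0,0.025,0],[-1,0,0,0.02,0],[-1,0,0,0,0],[-1,0,0,0,0]]}'
python3 -m handwheel '{"deltas": [[-1,0,0,0.02,0],[-1,0,0,0.015,0],[-1,0,0,0,0],[-1,0,0,0,0]]}'
```

```text
clock: 29.1
tcp_pos: [0.5801, 0.1121, 0.0995]
orientation: [-0.0, -0.0, 1.0, 0.0]
wrist_force: [-0.0, -0.5, -4.3]
finger_gap: 0.0358
grip_force: 61.6
clock: 29.6
tcp_pos: [0.5802, 0.1121, 0.0983]
orientation: [0.0, -0.0, 1.0, 0.0]
wrist_force: [0.1, 0.0, -2.5]
finger_gap: 0.0355
grip_force: 61.9
```

```bash
python3 -m handwheel '{"deltas": [[-1,0,0,0.015,0],[-1,0,0,0,0],[-1,0,0,0,0]]}'
```

```text
clock: 29.98
tcp_pos: [0.5802, 0.1121, 0.0983]
orientation: [0.0, -0.0, 1.0, 0.0]
wrist_force: [-2.7, -0.6, 5.7]
finger_gap: 0.0352
grip_force: 62.8
```

```bash
python3 -m handwheel '{"deltas": [[-0.1,0,0,-0.02,0],[0,0,0,0,0],[0.2,0,0,0,0],[0.5,0,0,0,0],[0.5,0,0,0,0],[0.5,0,0,-0.5,0],[0.5,0,0,-1,0],[0.5,0,0,-1,0],[0.5,0,0,-0.6,0],[0.5,0,0,0,0],[0.5,0,0,0,0]]}'
python3 - <<'E'
from h import *
w=cam('wrist'); s=status.get_state(); p=s['tcp_pos']; A=cloud(w); print(p)
m=(abs(A[...,0]-.58)<.025)&(abs(A[...,1]-.112)<.02)&(A[...,2]>.055)&(A[...,2]<.08); q=A[m]; print(len(q),q.mean(0),q.max(0))
save('w9',w['frame'][130:400,150:500],2)
E
```

```text
clock: 31.35
tcp_pos: [0.5797, 0.112, 0.2213]
orientation: [-0.001, -0.0, 1.0, 0.0]
wrist_force: [-0.1, -0.1, 0.2]
finger_gap: 0.0639
grip_force: 0.0
[0.57937985 0.11202085 0.22087531]
650 [0.57918844 0.11138741 0.06494571] [0.58968059 0.12082686 0.0679491 ]
```

View pics/w9.png

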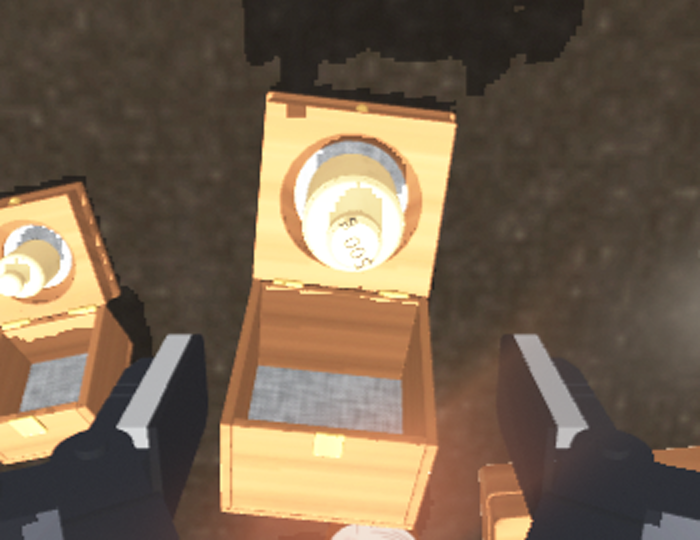

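The large weight is upright and seated (top 0.068 m, 0.067 expected). On to the forceps.

```bash
python3 -m handwheel '{"deltas": [[0.3,0.268,-0.862,0,0],[0.3,0.268,-0.862,0,0],[0.3,0.268,-0.862,0,0],[0.3,0.268,-0.862,0,0],[0.3,0.268,-0.862,0,0],[0.3,0.268,-0.862,0,0],[0.3,0.268,-0.862,0,0],[0.3,0.268,-0.862,0,0],[0.3,0.268,-0.862,0,0],[0.3,0.268,-0.862,0,0],[0.3,0.268,-0.862,0,0],[0.3,0.268,-0.862,0,0],[0.3,0.268,-0.862,0,0],[0.3,0,0,0,0],[0.3,0,0,0,0],[0.3,0,0,0,0]]}' 
python3 - <<'E'
from h import *
w=cam('wrist'); s=status.get_state(); print(s['tcp_pos']); hsv=cv2.cvtColor(w['frame'],cv2.COLOR_RGB2HSV)
v,u=np.mgrid[:480,:640]; d=np.stack([(u-w['cx'])/w['f'],(v-w['cy'])/w['f'],1+0*u],-1)@w['R'].T
G=w['o']+d*((.008-w['o'][2])/d[...,2])[...,None]
m=(hsv[...,2]>125)&(hsv[...,1]<70)&(abs(G[...,0]-.44)<.08)&(abs(G[...,1]+.336)<.045)&(cloud(w)[...,2]<.03)
m=cv2.morphologyEx(m.astype(np.uint8),cv2.MORPH_CLOSE,np.ones((5,5)))
n,l,st,ce=cv2.connectedComponentsWithStats(m); i=1+np.argmax(st[1:,4]); k=l==i
q=(G[k][:,:2]*1000).astype(np.float32); print(st[1:].tolist(),cv2.minAreaRect(q))
e=w['frame'].copy(); e[k]=[255,0,0]; save('w10',np.hstack([w['frame'][100:400,200:450],e[100:400,200:450]]),1.6)
E
```

```text
clock: 33.4
tcp_pos: [0.4408, -0.335, 0.2218]
orientation: [-0.0, -0.001, 1.0, 0.001]
wrist_force: [0.8, 0.9, -0.3]
finger_gap: 0.0559
grip_force: 0.0
[ 0.44095991 -0.33504     0.22197   ]
[[291, 148, 91, 159, 4919], [269, 155, 8, 10, 42], [285, 164, 1, 3, 3], [270, 175, 14, 18, 112], [289, 181, 5, 8, 29], [344, 185, 5, 12, 34], [289, 198, 5, 8, 26], [282, 204, 1, 1, 1], [280, 211, 14, 7, 55], [272, 219, 6, 4, 13], [285, 224, 4, 3, 8], [359, 224, 1, 4, 4], [291, 234, 3, 2, 5], [287, 238, 2, 2, 4], [273, 242, 7, 7, 27], [288, 257, 1, 3, 3], [295, 263, 7, 19, 46], [274, 268, 5, 9, 34], [309, 274, 8, 11, 58], [320, 277, 7, 10, 40], [275, 284, 8, 8, 37], [281, 286, 11, 15, 52], [297, 289, 8, 10, 28], [317, 296, 29, 17, 193], [351, 304, 7, 5, 27], [309, 307, 4, 5, 13], [297, 312, 2, 1, 2]] ((445.0294189453125, -328.30810546875), (74.68543243408203, 137.56793212890625), 89.94552612304688)
```

View pics/w10.png

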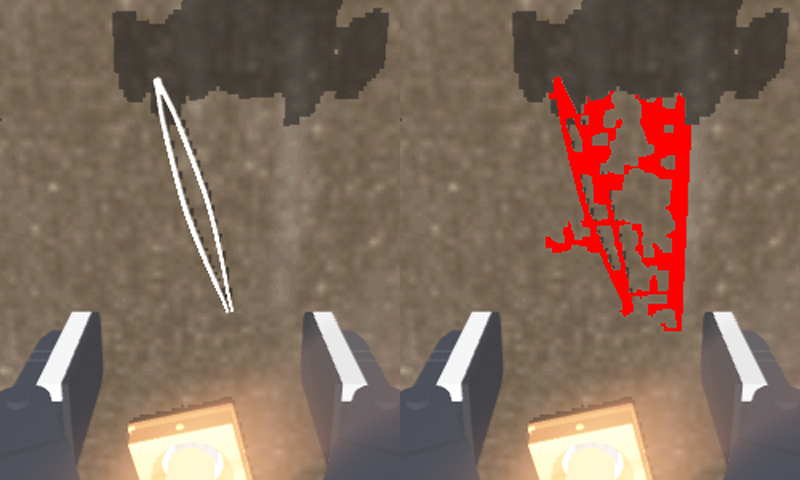

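The steel forceps run from crop (157,80) to (230,311), and the bench glare leaked into the mask. I'll use a tighter brightness threshold.

```bash
python3 - <<'E'
from h import *
w=cam('wrist'); p=status.get_state()['tcp_pos']; hsv=cv2.cvtColor(w['frame'],cv2.COLOR_RGB2HSV)
for th in (200,220):
    m=np.zeros((480,640),np.uint8); m[140:300,285:355]=((hsv[...,2]>th)&(hsv[...,1]<40))[140:300,285:355]
    vu=np.argwhere(m)
    for z in (.0045,.009):
        q=np.array([ray(w,u,v,z)[:2] for v,u in vu])*1000
        r=cv2.minAreaRect(q.astype(np.float32)); b=cv2.boxPoints(r); print(th,z,len(q),r,'axis fit',cv2.fitLine(q.astype(np.float32),cv2.DIST_HUBER,0,.01,.01).ravel())
E
```

```text
200 0.0045 833 ((440.231201171875, -339.5376281738281), (132.5545196533203, 14.617215156555176), 17.33884620666504) axis fit [ 9.5964265e-01  2.8122231e-01  4.3429282e+02 -3.4198627e+02]
200 0.009 833 ((439.0240173339844, -339.4889831542969), (130.4733123779297, 14.387715339660645), 17.338760375976562) axis fit [ 9.5962822e-01  2.8127146e-01  4.3316394e+02 -3.4190112e+02]
220 0.0045 783 ((440.3492736816406, -339.5213317871094), (132.3193359375, 14.57795524597168), 17.33884620666504) axis fit [ 9.6017861e-01  2.7938679e-01  4.3536652e+02 -3.4172302e+02]
220 0.009 783 ((439.1402893066406, -339.4729309082031), (130.24180603027344, 14.349065780639648), 17.338762283325195) axis fit [ 9.6016037e-01  2.7944958e-01  4.3421442e+02 -3.4164371e+02]
```

```bash
python3 -m handwheel '{"deltas": [[-0.2,0.02,-0.075,0,0],[-0.2,0,0,0.2,-1],[-0.2,0,0,0.6,-0.7],[-0.2,0,0,0.8,0],[-0.2,0,0,0.8,0],[-0.2,0,0,0.7,0],[-0.2,0,0,0.3,0],[-0.2,0,0,0.15,0],[-0.2,0,0,0,0],[-0.2,0,0,0,0]]}' 20
python3 - <<'E'
from h import *
w=cam('wrist'); save('w11',w['frame'][160:460,160:480],2)
E
```

```text
clock: 34.75
tcp_pos: [0.4405, -0.3397, 0.0813]
orientation: [0.001, -0.148, 0.989, -0.001]
wrist_force: [0.2, -0.3, 0.2]
finger_gap: 0.0341
grip_force: 0.0
```

View pics/w11.png

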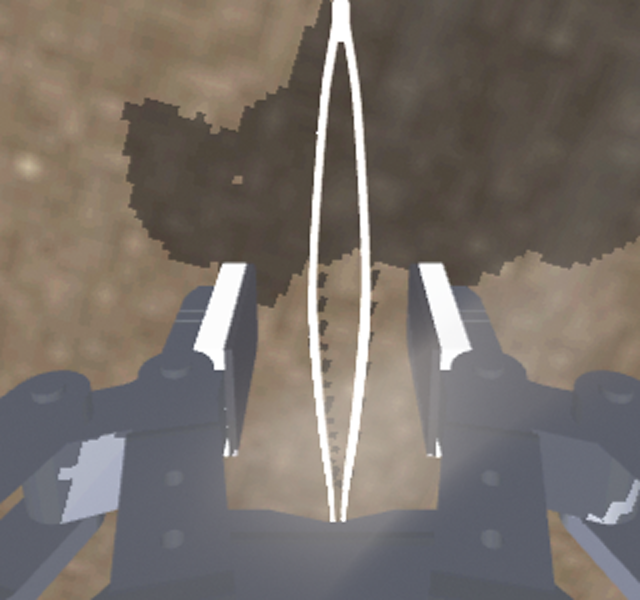

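The forceps lie centred and parallel between the pads (crop column 340, with the pads at 245 and 420). Going down a little and closing.

```bash
python3 -m handwheel '{"deltas": [[-0.2,0,0,0.09,0],[-0.2,0,0,0,0],[-0.4,0,0,0,0],[-0.6,0,0,0,0],[-1,0,0,0,0],[-1,0,0,0,0],[-1,0,0,0,0],[-1,0,0,0,0]]}' 20
```

```text
clock: 35.8
tcp_pos: [0.44, -0.3392, 0.0767]
orientation: [0.0, -0.148, 0.989, 0.0]
wrist_force: [0.0, 0.4, 1.9]
finger_gap: 0.013
grip_force: 21.5
```

```bash
python3 -m handwheel '{"deltas": [[-1,0,0,-0.2,0],[-1,0,0,-0.6,0],[-1,0,0,-0.9,0],[-1,0,0,-0.9,0],[-1,0,0,-0.15,0.6],[-1,0,0,0,0.9],[-1,0,0,0,0.81],[-1,-0.625,0.761,0,0],[-1,-0.625,0.761,0,0],[-1,-0.625,0.761,0,0],[-1,-0.625,0.761,0,0],[-1,-0.625,0.761,0,0],[-1,-0.625,0.761,0,0],[-1,0,0,0,0],[-1,0,0,0,0],[-1,0,0,0,0]]}'
python3 - <<'E'
from h import *
w=cam('wrist'); save('w12',w['frame']); s=status.get_state(); R_=q2R(s['orientation']); print(s['tcp_pos'],np.degrees(np.arctan2(-R_[1,0],-R_[0,0])))
A=cloud(w); hsv=cv2.cvtColor(w['frame'],cv2.COLOR_RGB2HSV)
m=(A[...,2]>.002)&(A[...,2]<.03)&(hsv[...,1]>80)&(abs(A[...,0]-.6086)<.07)&(abs(A[...,1]+.1735)<.045)
print(m.sum(),cv2.minAreaRect((A[m][:,:2]*1000).astype(np.float32)))
E
```

```text
clock: 37.8
tcp_pos: [0.6078, -0.1743, 0.1868]
orientation: [-0.0, 0.054, 0.999, 0.0]
wrist_force: [-0.3, -0.5, -0.4]
finger_gap: 0.0125
grip_force: 21.3
[ 0.60781618 -0.17434557  0.1868102 ] -6.182827623003079
6417 ((608.662841796875, -176.36080932617188), (50.16901397705078, 111.75477600097656), 84.80209350585938)
```

View pics/w12.png

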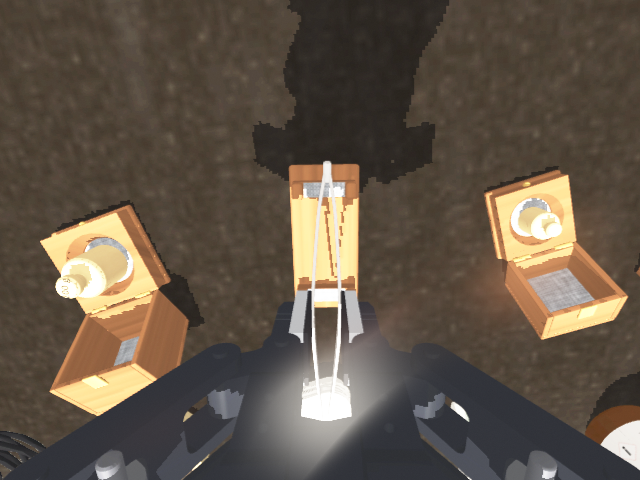

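Forceps and rest are in line: near end at (327,162), near bed at (326,189), far bed at (326,296). I'll check the lengthwise centring from the visible end, then lower.

```bash
python3 - <<'E'
from h import *
w=cam('wrist'); s=status.get_state(); R_=q2R(s['orientation']); p=s['tcp_pos']
for z in (.110,.1145,.119): print((R_.T@(ray(w,327,161,z)-p))*1000)
E
python3 -m handwheel '{"deltas": [[-1,-0.02,-0.01,0.5,-0.05],[-1,0,0,0.8,0],[-1,0,0,0.6,0],[-1,0,0,0.2,0],[-1,0,0,0.1,0],[-1,0,0,0,0],[-1,0,0,0,0]]}'
```

```text
[65.64190759 -0.68739532 76.84467358]
[66.00904739 -0.70477379 72.34471926]
[66.37618718 -0.72215226 67.84476494]
clock: 38.78
tcp_pos: [0.6098, -0.1742, 0.0998]
orientation: [0.001, 0.049, 0.999, -0.0]
wrist_force: [-0.1, 0.1, 0.9]
finger_gap: 0.0125
grip_force: 21.3
```

The visible end is 66 mm from the tool axis (66.5 expected), so the forceps are centred.

```bash
python3 -m handwheel '{"deltas": [[-1,0,0,0.04,0],[-1,0,0,0.04,0],[-1,0,0,0,0],[-1,0,0,0,0]]}'
python3 -m handwheel '{"deltas": [[-1,0,0,0.025,0],[-1,0,0,0.025,0],[-1,0,0,0,0],[-1,0,0,0,0]]}'
```

```text
clock: 39.28
tcp_pos: [0.6092, -0.174, 0.0954]
orientation: [-0.0, 0.049, 0.999, 0.0]
wrist_force: [-0.5, 0.2, -0.9]
finger_gap: 0.0127
grip_force: 21.3
clock: 39.78
tcp_pos: [0.6092, -0.1739, 0.0935]
orientation: [-0.0, 0.049, 0.999, 0.0]
wrist_force: [0.7, -0.5, -1.4]
finger_gap: 0.0124
grip_force: 21.3
```

```bash
python3 -m handwheel '{"deltas": [[-1,0,0,0.02,0],[-1,0,0,0,0],[-1,0,0,0,0]]}'
python3 -m handwheel '{"deltas": [[-1,0,0,0.02,0],[-1,0,0,0,0],[-1,0,0,0,0]]}'
```

```text
clock: 40.15
tcp_pos: [0.6093, -0.174, 0.0927]
orientation: [0.0, 0.049, 0.999, 0.0]
wrist_force: [0.6, -0.6, -0.5]
finger_gap: 0.0129
grip_force: 21.3
clock: 40.52
tcp_pos: [0.6094, -0.174, 0.0921]
orientation: [0.0, 0.049, 0.999, -0.0]
wrist_force: [-0.2, -0.3, 2.8]
finger_gap: 0.0126
grip_force: 21.6
```

Contact at 0.092 as expected. Releasing, rising and backing off for a final check.

```bash
python3 -m handwheel '{"deltas": [[-0.65,0,0,0,0],[-0.55,0,0,0,0],[-0.4,0,0,0,0],[-0.2,0,0,0,0],[-0.2,0,0,0,0],[-0.2,0,0,-0.3,0],[-0.2,0,0,-0.8,0],[-0.2,0,0,-1,0],[-0.2,0,0,-1,0],[-0.2,0.5,0,-0.6,0],[-0.2,0.9,0,0,0],[-0.2,0.6,0,0,0],[-0.2,0,0,0,0],[-0.2,0,0,0,0]]}'
python3 - <<'E'
from h import *
w=cam('wrist'); A=cloud(w); hsv=cv2.cvtColor(w['frame'],cv2.COLOR_RGB2HSV); print(status.get_state()['tcp_pos'])
s=cam('side')['frame'][150:380,240:480]; a=cv2.resize(w['frame'][40:440],(500,312)); b=cv2.resize(s,(300,288)); o=np.zeros((312,800,3),np.uint8); o[:,:500]=a; o[:288,500:]=b; save('fin',o)
for n,x,y,z in [('L',.58,.112,.055),('M',.607,-.34,.042),('S',.607,-.023,.028)]:
    m=(abs(A[...,0]-x)<.022)&(abs(A[...,1]-y)<.022)&(A[...,2]>z)&(A[...,2]<.08); print(n,m.sum(),A[m].mean(0) if m.any() else '',A[m][:,2].max() if m.any() else '')
v,u=np.mgrid[:480,:640]; d=np.stack([(u-w['cx'])/w['f'],(v-w['cy'])/w['f'],1+0*u],-1)@w['R'].T
G=w['o']+d*((.0205-w['o'][2])/d[...,2])[...,None]
m=(A[...,2]>.017)&(A[...,2]<.035)&(hsv[...,1]<60)&(hsv[...,2]>150)&(abs(G[...,0]-.609)<.08)&(abs(G[...,1]+.175)<.03)
print(m.sum(),cv2.minAreaRect((G[m][:,:2]*1000).astype(np.float32)),np.percentile(A[m][:,2],[5,50,95]))
m=(A[...,2]>.002)&(A[...,2]<.03)&(hsv[...,1]>80)&(abs(A[...,0]-.6086)<.07)&(abs(A[...,1]+.1735)<.045)
print(m.sum(),cv2.minAreaRect((A[m][:,:2]*1000).astype(np.float32)))
E
```

```text
clock: 42.28
tcp_pos: [0.5305, -0.1665, 0.2407]
orientation: [0.001, 0.049, 0.999, -0.0]
wrist_force: [0.6, 0.2, -0.1]
finger_gap: 0.034
grip_force: 0.0
[ 0.5306182  -0.16649127  0.24041469]
L 0  
M 296 [ 0.6067544  -0.34104325  0.05076218] 0.05393039270062161
S 123 [ 0.60733232 -0.02599995  0.0345151 ] 0.036913700959235296
444 ((609.1870727539062, -171.87155151367188), (19.976388931274414, 132.56288146972656), 84.47786712646484) [0.01864831 0.02307448 0.02449244]
2638 ((608.4459838867188, -176.4349365234375), (50.06669998168945, 112.1264877319336), 84.67591094970703)
```

View pics/fin.png

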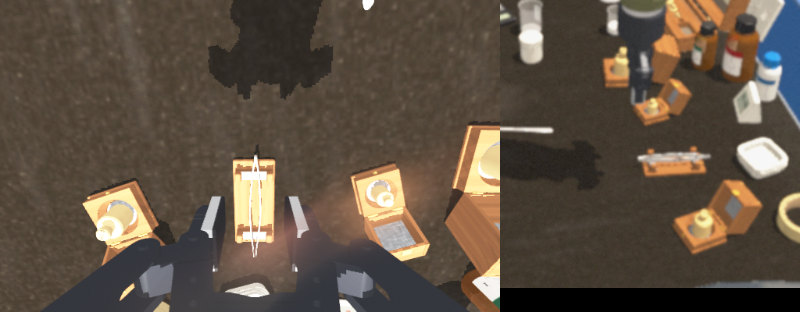

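All three weights are seated upright. The forceps lie on both beds, with their top at 0.0245 m (0.025 expected), about 1 mm off centre lengthwise and about 2 mm sideways, and the gripper is clear. Handing in.

```bash
python3 -c "
from workcell import hand_in
print(hand_in())"
```

```text
the job is handed in; nothing more can be done
None
```

The job is handed in at about 42 s of the 115 s limit: all three weights stand upright and fully down in their matching cases, the forceps lie in both saddles about 1 mm off centre lengthwise and 2 mm sideways, and the jar and beaker were not touched.

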